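# Start the tool dryer with a washed clay scraper in it

### The job

Put the washed wide scraper in the tool dryer and start it: slide the dryer's cover open, take the scraper with the wide bar handle out of the draining block and lower it, blade down, all the way into the slot inside the dryer before letting go. Then slide the cover fully shut, press the start button fully down once the cover is shut, and let it spring back up. Leave the narrow paddle tool, the bowl and the wooden slat where they are.

Things in the scene. Friction and masses are not known exactly. Their poses are not given: they have to be found in the camera images.
- dryer: Grey tool dryer fixed to the bench, 170 (x) by 310 (y) by 122 mm high, vent louvres; origin: centre of its underside, z up. Its +y half is an open-topped chamber, 150 (x) by 135 mm (y) inside, centred on slot, floor 20 mm above the bench; its -y half is a control deck sunk 34 mm below the rim, between the side walls (150 by 145 mm inside), with the start button in the middle.
- slot (a point): Bottom centre of the slot inside the dryer's chamber, 20 mm above the bench, 102 mm below the rim; axes as the dryer's. The slot runs along x between two aluminium rails: 9 mm wide, 130 mm long between end stops, 35 mm deep; flared lips above it (mouth about 20 mm wide) top out 49 mm above this point.
- cover_grip (a point): Grip point on the dryer's cover, axes as the dryer's. The cover is a level aluminium plate 170 (x) by 157 (y) by 8 mm on the rim, top face 132 mm above the bench. A black bar handle stands on its middle: 90 mm along x, 16 mm thick along y, 36 mm high; this point is on its centre line, 16 mm below its top, 152 mm above the bench.
- cover (a joint): Opening of the sliding cover in m: 0 fully shut over the chamber (grip point right above slot), 0.155 fully open, slid towards the dryer's -y (it then lies over the start button; its handle is 155 mm from the slot towards -y). Stays where it is left; about 1.5 N moves it. Starts shut or up to 40 mm ajar.
- start_top (a point): Centre of the top of the start button: plain steel, 44 mm across, in a round black housing 60 mm across and 12 mm high. Its top is 112 mm above the bench at rest, 12 mm above its housing, 10 mm below the rim, 150 mm from the slot towards the dryer's -y. Pressed straight down; reachable from above only while the cover is shut.
- start (a joint): Travel of the start button in m: 0 up at rest, 0.008 fully down. A spring pushes it back: 1.5 N to start it, 5 N fully down.
- scraper: Wide scraper: flat steel blade 110 (x) by 5 (y) by 72 mm (z), with a straight wooden bar handle along its upper edge, 120 (x) by 22 (y) by 24 mm (z), centred 80 mm above the origin; 92 mm high, about 0.2 kg. Origin: middle of the blade's lower edge, z up to the handle. Starts upright in one of the draining block's slots, lower edge 10 mm above the bench.
- block: Draining block: wooden, fixed to the bench, 140 (x) by 160 (y) by 45 mm high; origin: centre of its underside. Two slots along x, open at both ends, at y = +50 and -50 mm, 7 mm wide and 35 mm deep. One holds the scraper, the other the paddle; which is which varies.
- paddle: Bystander: narrow tool upright in the other slot of the draining block: steel blade 50 (x) by 5 by 62 mm, upright wooden handle 22 by 22 by 60 mm on it, 115 mm high in all. Origin: middle of the blade's lower edge, z up.
- bowl: Bystander: white ceramic bowl 130 mm across, 55 mm high, on the bench beyond the dryer. Origin: centre of its underside.
- slat: Bystander: flat wooden slat 280 (x) by 35 by 8 mm lying on the bench to the left of the draining block. Origin: centre of its underside.
Things that resemble listed ones, but are neither listed nor needed, are in the scene too. What is shaped like the scraper but green or pink is not meant.

How it is judged:
On the way, in this order (a step that is already met when the one before it is completed fails the run):
1. the cover is slid open (at least 110 mm) (value of joint cover above 0.11 m), for 0.1 s.
2. the scraper is down in the dryer's slot (blade edge within 12 mm of the floor) while the fingers still hold it (x of scraper in the frame of slot between -0.02 and 0.02 m and y of scraper in the frame of slot between -0.007 and 0.007 m and angle between scraper's own z axis and vertical below 0.2 rad and angle between the x axis of scraper and the x axis of slot, either way round below 0.15 rad and z of scraper in the frame of slot between -0.005 and 0.012 m and contact force between the fingers and scraper above 0.5 N), for 0.1 s.
3. the cover is fully shut (within 6 mm) over the scraper (value of joint cover below 0.006 m and x of scraper in the frame of slot between -0.02 and 0.02 m and y of scraper in the frame of slot between -0.007 and 0.007 m and angle between scraper's own z axis and vertical below 0.2 rad and angle between the x axis of scraper and the x axis of slot, either way round below 0.15 rad and z of scraper in the frame of slot between -0.005 and 0.006 m), for 0.1 s.
4. the start button is pressed fully down (at least 7 of 8 mm) with the cover shut (value of joint start above 0.007 m and value of joint cover below 0.006 m), for 0.05 s.
At the end, for the whole second after the job is handed in: Scraper at rest in the slot: origin within 20 mm along, 7 mm across, 6 mm in height of the slot's bottom centre, under 0.2 rad from upright, 0.15 rad from the slot's line; cover shut within 6 mm; button back up within 1.5 mm; paddle, bowl and slat within 30 mm of their starts (all of step 3 and value of joint start below 0.0015 m and linear speed of scraper below 0.02 m/s and distance of each of paddle, bowl, slat from where it was at the start of the episode below 0.03 m); the robot touches nothing.
It fails at once if the paddle is moved by more than 30 mm (distance of paddle from where it was at the start of the episode above 0.03 m).
It fails at once if the bowl is moved by more than 30 mm (distance of bowl from where it was at the start of the episode above 0.03 m).
It fails at once if the slat is moved by more than 30 mm (distance of slat from where it was at the start of the episode above 0.03 m).
It fails at once if the start button is pressed while the cover is not shut (value of joint start above 0.006 m and value of joint cover above 0.015 m).
It also fails if it takes over 69 s, if anything falls off the work surface, if the arm or the gripper's body presses on something with over 40 N, if the wrist force passes 120 N, or if a joint passes its speed limit or range.

### The arm

A 7-joint arm with a two-finger parallel gripper is mounted at the origin on the work surface. World frame = base frame: x ahead of the robot, y to its left, z up, the work surface at z = 0. Lengths are in m, angles in rad, forces in N, time in s.
With the tool pointing down it reaches from about 0.35 to 0.9 m from the base axis. Payload 8.1 kg.
Tool frame: the origin (TCP) lies at the very end of the fingers, on their centre line; the grasp point (between the pads) lies 19 mm behind it; z points along the fingers, y is the line along which they close (so a half turn about z gives the same grasp; the last joint's range is limited). The gripper opens to 92 mm and grips with 3 to 60 N. Pads are 19 mm wide; open, the fingers measure 130 mm over their backs; the gripper's body (75 mm by 190 mm) begins 47 mm behind the grasp point.
Start: joints at [1.071, 0.434, 0.025, 1.573, -0.012, 1.134, -0.075], TCP at [0.242, -0.576, 0.227] pointing down, gripper open.
Joint ranges: [-2.62, 2.62], [-0.44, 2.09], [-1.27, 1.32], [0.08, 2.57], [-1.32, 4.46], [0.12, 2], [-2.74, 2.74]. Speed limits (rad/s): [2.22, 2.22, 3.01, 3.01, 3.14, 3.14, 3.14].

### API

Orientations are given as a rotation vector (axis times angle).
In Python, from cell import observe, get_image, sign_off, find_in, trace, place_of gives the robot as it stands. The module is installed in compiled form; this text tells all that it offers.
- The arm moves only by the shell command python3 -m handwheel 'ROWS' [OPENING] [FORCE]. ROWS is JSON, a list of rows, each a list of 6 numbers: the shift along the tool's x, y, z each as a share of 0.02 m, from -1 to 1, then the turn, a rotation vector about the tool's x, y, z each as a share of 4 degrees, from -1 to 1. A call has 1 to 8 rows; each row shifts and turns the commanded pose from where the row before left it, along the tool's axes as they then stand; what a row does not reach is not made up. A row lasts 1/12 s, in which the tool goes at most 41.7 mm and 7.16 degrees, less where a joint would pass 70% of its speed; a pose out of reach is approached as far as the arm can. A call with a number of a shift or a turn outside -1 to 1 is refused whole. A call with a gripper value outside its range is refused whole. OPENING is the opening, from 0 (shut) to 1 (fully open), set as the call begins (- or left out, the last holds). The fingers move at their own pace and stop on an object; FORCE is the grip in N (left out, the last holds). Time passes only in rows, so rows that do not move let the fingers close. It gives the time, the measured TCP pose, the force, the opening and the grip force at its end, in the units of the state.
- observe(): the state, without advancing time (a new reading comes with each control period).
- get_image(name): name is "side" or "top" or "wrist"; returns a dict with "image" (400x640x3 uint8, red, green, blue), "fx", "fy", "cx", "cy" (pixels), "k1" (the pictures are not rectified: a ray, as slopes to the right and down, at radius r is drawn at 1 + k1 r^2 times it, then the intrinsics apply), "position" and "orientation" of the camera in the world. Camera axes: x right, y down, z forward; pixel columns grow to the right and rows downward; lengths in m; the calibration is good to about 2 mm. A picture is of the moment at which its call begins. There is no depth.
- sign_off(): hands the job in; it is judged then, once.
Trained networks look in the newest picture that a camera, given by its name, has taken for a name from the list of things; names that differ only in an ending like _2 or _b are one class to them, and where a whole thing is asked for, a point or a joint stands for the part that bears it (a point fixed in the world has none). Each returns a list of dicts, best first, with "score" (0 to 1); they miss things now and then, are a little off and sometimes report something else, mostly with a low value. They report only what shows in the picture. A call takes as long as a camera call. They do not tell look-alikes from the thing itself.
- find_in(label, camera): "rect" ([centre column, centre row, width, height] as shares, 0 to 1, of the picture: columns of its width, rows of its height, round what is visible of it).
- trace(label, camera): "region" (400x640 bool, what is visible of it) and "rect" ([centre column, centre row, width, height] as shares, 0 to 1, of the picture: columns of its width, rows of its height, round what is visible of it).
- place_of(label, camera): "point" ([column, row] as shares, 0 to 1, of the picture: columns of its width, rows of its height: a listed point, or the origin of a listed thing).
The state is a dict: "clock": time; "joints": joint angles; "dq": joint speeds; "joint_efforts": joint torques, N m; "position": TCP position; "ee_rot": TCP orientation; "force": force on the tool from outside, world axes, zero at the start; "ft_torque": the same for the moment, N m; "width": opening from 0.0 (shut) to 1.0 (fully open); "gripper_force": force on a finger pad.
Only numpy, scipy, OpenCV 4.12 (cv2) and the standard library are available. Lean on these libraries where they do the work, as an engineer would, in place of code of your own. Each camera call takes 0.05 s, during which the arm holds its last target. There are 200 camera calls.

## Working session

There is one attempt and no reset: what is moved stays moved. The work goes in short steps, Python scripts to look and compute and a shell command to move; the robot and the scene stay as the last step left them, time stands still between calls to the robot, and variables do not carry over. Pictures are saved under pics/ and viewed, at most 10 in all, crops included, and the job is handed in when it is done.

```bash
mkdir -p pics
python3 - <<'E'
from cell import *
import cv2
s=observe();print(s)
ims=[]
for n in("side","top","wrist"):
    g=get_image(n);print(n,{k:v for k,v in g.items() if k!="image"})
    cv2.imwrite(f"pics/{n}0.png",g["image"][:,:,::-1])
    for l in ("slot","cover_grip","start_top","scraper","block","dryer","paddle"):
        print(l,[(round(d["score"],2),[round(d["point"][0]*640),round(d["point"][1]*400)]) for d in place_of(l,n)[:3]])
E
```

```text
{'clock': 0.0, 'joints': array([ 1.07142443,  0.43522796,  0.02497518,  1.57409802, -0.01159685,
        1.13399614, -0.07508644]), 'dq': array([-0.00039676, -0.00139614, -0.00063396, -0.0011061 ,  0.00011313,
       -0.00081069,  0.00083733]), 'joint_efforts': array([-1.48309427e-03, -6.67855597e+01,  9.83886011e-01, -3.14459074e+01,
       -6.06981595e-02,  4.31875361e-02,  1.74414445e-04]), 'position': array([ 0.24127353, -0.57599602,  0.22594155]), 'ee_rot': array([-3.07850305e+00, -6.18780949e-01,  7.15347815e-04]), 'force': array([0.22511053, 0.34834062, 0.80158988]), 'ft_torque': array([ 0.02599495,  0.00819309, -0.02729646]), 'gripper_force': 0.0, 'width': 0.9983836571842079}
side {'fx': 488.67700621809655, 'fy': 488.67700621809655, 'cx': 312.90276338769405, 'cy': 196.6047977458471, 'k1': -0.09788258589056796, 'position': array([-0.12950409,  0.86431778,  0.68852974]), 'orientation': array([-0.8849889 ,  2.26869577, -1.35633409])}
slot []
cover_grip [(0.78, [391, 159])]
start_top []
scraper [(0.97, [328, 289]), (0.83, [248, 268]), (0.74, [389, 202])]
block [(0.63, [261, 266])
[... 181 characters left out ...]
37894208, 'position': array([0.46548876, 0.10090964, 1.07074916]), 'orientation': array([-2.14065542,  2.17940832, -0.11436448])}
slot [(0.71, [403, 222])]
cover_grip [(0.6, [431, 215])]
start_top [(0.63, [473, 208])]
scraper [(0.88, [220, 271]), (0.65, [244, 206]), (0.65, [283, 265])]
block [(0.69, [263, 208])]
dryer [(0.81, [432, 216])]
paddle [(0.43, [280, 205])]
wrist {'fx': 280.9725987379358, 'fy': 280.9725987379358, 'cx': 314.5115852929934, 'cy': 201.1993451360644, 'k1': -0.03196164584403114, 'position': array([ 0.30352131, -0.55164967,  0.38477407]), 'orientation': array([ 2.43661321, -1.62051157, -0.20249301])}
slot []
cover_grip []
start_top []
scraper []
block []
dryer []
paddle []
```

View pics/top0.png

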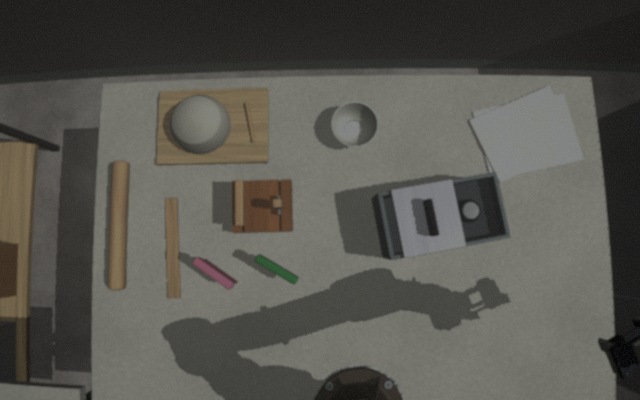

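View pics/side0.png

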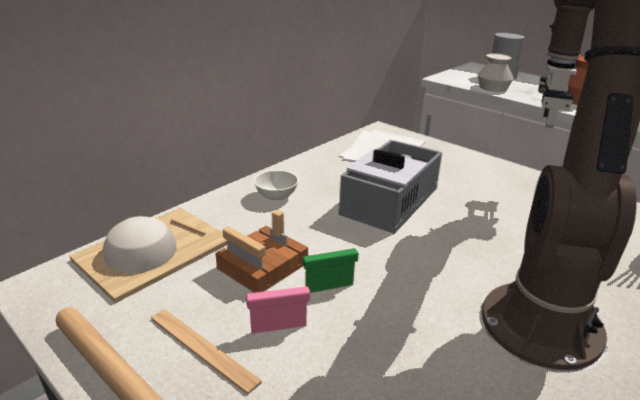

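The top view shows the dryer around (440,215) with its cover slightly ajar and the deck to the right (-y). The draining block is at (263,207), with the scraper bar in its left slot (240,206) and the paddle at (278,204). The green and pink pieces are decoys lying on the bench side.

```bash
cat > h.py <<'E'
import numpy as np, cv2
from scipy.spatial.transform import Rotation as R
from scipy.optimize import minimize
from cell import *
def proj(g,P):
    p=(np.atleast_2d(P)-g["position"])@R.from_rotvec(g["orientation"]).as_matrix()
    u=p[:,:2]/p[:,2:]; u=u*(1+g["k1"]*(u**2).sum(1,keepdims=True))
    return u*[g["fx"],g["fy"]]+[g["cx"],g["cy"]]
def ray(g,px,z):
    d=(np.array(px)-[g["cx"],g["cy"]])/[g["fx"],g["fy"]]; u=d.copy()
    for _ in range(20): u=d/(1+g["k1"]*(u@u))
    v=R.from_rotvec(g["orientation"]).as_matrix()@[u[0],u[1],1]
    return g["position"]+v*(z-g["position"][2])/v[2]
def box(cx,cy,z0,z1,lx,ly):
    return np.array([[cx+a*lx/2,cy+b*ly/2,z] for a in(-1,1) for b in(-1,1) for z in(z0,z1)])
def place(q,P): # q=x,y,yaw
    c,s=np.cos(q[2]),np.sin(q[2]); return np.c_[P[:,:2]@np.array([[c,s],[-s,c]])+q[:2],P[:,2]]
def fit(views,P,q0):
    def cost(q):
        e=0
        for g,m in views:
            h=cv2.convexHull(proj(g,place(q,P)).astype(np.float32))
            im=np.zeros((1600,2560),np.uint8); cv2.fillConvexPoly(im,np.round((h+.5)*4*16-8).astype(np.int32),1,shift=4)
            M=cv2.resize(m.astype(np.uint8),(2560,1600),interpolation=cv2.INTER_NEAREST)
            e+=1-(im&M).sum()/(im|M).sum()
        return e
    sx=np.array([q0,q0+np.array([.01,0,0]),q0+np.array([0,.01,0]),q0+np.array([0,0,.08])])
    r=minimize(cost,q0,method="Nelder-Mead",options=dict(initial_simplex=sx,xatol=1e-4,fatol=1e-4))
    return r.x,r.fun
SCR=np.r_[box(0,0,.010,.078,.11,.005),box(0,0,.078,.102,.12,.022)]
E
python3 - <<'E'
from h import *
G={n:get_image(n) for n in("top","side")}
def reg(l,n,near):
    c=[t for t in trace(l,n)]
    for t in c: print(l,n,round(t["score"],2),np.round(np.array(t["rect"])*[640,400,640,400]).tolist(),t["region"].sum())
    return min(c,key=lambda t:np.hypot(*(np.array(t["rect"][:2])*[640,400]-near)))["region"]
g=G["top"]
for px,z in (((403,222),.02),((431,215),.152),((473,208),.112),((244,206),.01),((263,208),0),((432,216),0)): print(px,ray(g,px,z).round(4))
D=reg("dryer","top",(440,215)); Dq=ray(g,(432,216),0)
q,f=fit([(g,D)],box(0,0,0,.122,.17,.31),np.array([*Dq[:2],.15]));print("dryer",q,f)
B=reg("block","top",(263,208)); q,f=fit([(g,B)],box(0,0,0,.045,.14,.16),np.array([*ray(g,(263,208),0)[:2],0]));print("block",q,f)
S=reg("scraper","top",(240,206)); q0=np.array([*ray(g,(244,206),.01)[:2],0.])
q,f=fit([(g,S)],SCR,q0);print("scr",q,f)
C=reg("cover","top",(430,216)); cv2.imwrite("pics/m.png",np.hstack([D|0,C|0]).astype(np.uint8)*255)
H=reg("cover_grip","top",(430,216))
S2=reg("scraper","side",(243,243)); C2=reg("cover","side",(390,160))
q,f=fit([(g,S),(G["side"],S2)],SCR,q0);print("scr2",q,f)
for l,n in(("cover","top"),("cover_grip","side")):print(l,[(t["score"],np.array(t["point"])*[640,400]) for t in (place_of(l,n) if l!="cover" else [])])
print(ray(G["side"],(391,159),.152))
E
```

```text
(403, 222) [ 0.5138 -0.1325  0.02  ]
(431, 215) [ 0.5232 -0.1718  0.152 ]
(473, 208) [ 0.5412 -0.2928  0.112 ]
(244, 206) [0.5668 0.3054 0.01  ]
(263, 208) [0.5612 0.2537 0.    ]
(432, 216) [ 0.5299 -0.2196  0.    ]
dryer top 0.96 [442.0, 213.0, 139.0, 90.0] 8817
dryer [ 0.52453363 -0.2148113   0.15388253] 0.013448938371348307
block top 0.65 [259.0, 208.0, 59.0, 55.0] 2504
block [0.56482135 0.25212827 0.01373096] 0.21836131079466436
scraper top 0.83 [216.0, 274.0, 47.0, 33.0] 568
scraper top 0.73 [278.0, 269.0, 38.0, 30.0] 439
scraper top 0.7 [241.0, 203.0, 12.0, 39.0] 442
scr [0.5690194  0.3031449  0.05364499] 0.2157906409403415
cover top 0.68 [428.0, 220.0, 75.0, 77.0] 4342
cover top 0.44 [241.0, 203.0, 10.0, 42.0] 418
cover top 0.18 [470.0, 211.0, 13.0, 15.0] 227
cover_grip top 0.92 [427.0, 218.0, 78.0, 81.0] 4350
cover_grip top 0.48 [280.0, 204.0, 12.0, 23.0] 149
scraper side 0.68 [280.0, 310.0, 63.0, 49.0] 2339
scraper side 0.57 [330.0, 272.0, 55.0, 42.0] 1932
scraper side 0.56 [245.0, 250.0, 41.0, 43.0] 976
cover side 0.93 [386.0, 166.0, 78.0, 39.0] 1680
scr2 [ 0.56887624  0.30156096 -0.00862439] 0.5820537666433117
cover []
cover_grip [(0.7, array([388.928, 156.4  ]))]
[ 0.51156726 -0.17484929  0.152     ]
```

```bash
cat > go.py <<'E'
# python3 go.py x y z yaw : turn units (tool, do first), then shift units in the turned frame
import sys; from h import *
x,y,z,w=map(float,sys.argv[1:5]); s=observe()
c,n=np.cos(w),np.sin(w); T=np.array([[c,n,0],[n,-c,0],[0,0,-1]]).T
Rn=R.from_rotvec(s["ee_rot"]).as_matrix()
print("t",s["clock"].__round__(2),"pos",s["position"].round(4),"turn",(np.degrees(R.from_matrix(Rn.T@T).as_rotvec())/4).round(2),"shift",(T.T@(np.array([x,y,z])-s["position"])/.02).round(2),"F",s["force"].round(1),"w",round(s["width"],3),"g",s["gripper_force"])
E
python3 -m handwheel '[[0,0,0,0,0,0.875],[0,0,0,0,0,0.875],[0,0,0,0,0,0.875],[0,0,0,0,0,0.875]]' 1
python3 -m handwheel '[[0.84,-0.885,0,0,0,0],[0.84,-0.885,0,0,0,0],[0.84,-0.885,0,0,0,0],[0.84,-0.885,0,0,0,0],[0.84,-0.885,0,0,0,0],[0.84,-0.885,0,0,0,0],[0.84,-0.885,0,0,0,0],[0.84,-0.885,0,0,0,0]]'
python3 -m handwheel '[[0.84,-0.885,0,0,0,0],[0.84,-0.885,0,0,0,0],[0.84,-0.885,0,0,0,0],[0.84,-0.885,0,0,0,0],[0.84,-0.885,0,0,0,0],[0.84,-0.885,0,0,0,0],[0,0,0,0,0,0],[0,0,0,0,0,0]]'
python3 go.py .5183 -.1748 .226 .154
python3 - <<'E'
from h import *
g=get_image("wrist");cv2.imwrite("pics/w1.png",g["image"][:,:,::-1]);print(g["position"],g["orientation"])
for z in(.168,): print(proj(g,place([.5183,-.1748,.154],box(0,0,.132,.168,.09,.016))).round())
for l in("cover_grip","start_top"):
  for t in place_of(l,"wrist"): p=np.array(t["point"])*[640,400];print(l,t["score"],p,ray(g,p,.152 if l[0]=="c" else .112))
E
```

```text
clock: 2.03
position: [0.2415, -0.5764, 0.2267]
ee_rot: [3.133, 0.234, 0.0]
force: [-0.6, -0.5, 0.4]
width: 1.004
gripper_force: 0.0
clock: 2.7
position: [0.3535, -0.4151, 0.2269]
ee_rot: [3.132, 0.239, 0.0]
force: [0.8, -0.9, 0.5]
width: 0.999
gripper_force: 0.0
clock: 3.37
position: [0.4373, -0.2945, 0.2268]
ee_rot: [-3.132, -0.244, -0.001]
force: [-0.7, -0.8, -0.8]
width: 1.002
gripper_force: 0.0
t 3.37 pos [ 0.4373 -0.2945  0.2268] turn [-0.   -0.01  0.02] shift [ 4.92 -5.3   0.04] F [-0.7 -0.8 -0.8] w 1.002 g 0.0
[ 0.50355192 -0.28505854  0.38487042] [ 2.23611873 -1.91219535 -0.23875897]
[[203. 146.]
 [185. 148.]
 [186. 146.]
 [165. 148.]
 [194.  34.]
 [173.  18.]
 [175.  35.]
 [150.  18.]]
cover_grip 0.77 [172.992  86.92 ] [ 0.51918686 -0.17037615  0.152     ]
start_top 0.56 [324.224  94.8  ] [ 0.53590967 -0.2891901   0.112     ]
```

View pics/w1.png

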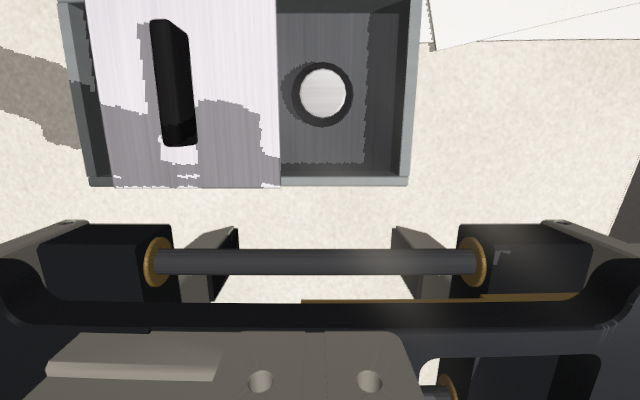

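The wrist view shows the black handle from (152,18) to (197,147), and the button at (323,93). Both agree with the prediction to a few mm. I'll refine it with a colour fit.

Run:
```python
from h import *
g=get_image("wrist");im=g["image"].astype(int)
def comp(m,seed):
    n,L=cv2.connectedComponents(m.astype(np.uint8)); return L==L[seed[1],seed[0]]
m=np.zeros((400,640),bool); m[5:165,130:225]=(im.max(2)<70)[5:165,130:225]; m=comp(m,(172,80)); print(m.sum(),cv2.boundingRect(m.astype(np.uint8)))
print("handle",fit([(g,m)],box(0,0,.132,.168,.09,.016),np.array([.5183,-.1748,.154])))
b=np.zeros((400,640),bool); b[60:125,295:352]=(im.min(2)>150)[60:125,295:352]; b=comp(b,(323,93))
M=cv2.moments(b.astype(np.uint8),True);c=(M["m10"]/M["m00"],M["m01"]/M["m00"]);print("btn",b.sum(),c,ray(g,c,.112))
```

```text
4463 (145, 17, 49, 128)
handle (array([ 0.51733496, -0.17262291,  0.18177897]), np.float64(0.1477691949521842))
btn 1731 (319.6649335644136, 90.34546504910456) [ 0.53743215 -0.28734736  0.112     ]
```

```bash
python3 -m handwheel '[[0.7,-0.77,0,0,0,0],[0.7,-0.77,0,0,0,0],[0.7,-0.77,0,0,0,0],[0.7,-0.77,0,0,0,0],[0.7,-0.77,0,0,0,0],[0.7,-0.77,0,0,0,0],[0.7,-0.77,0,0,0,0],[0,0,0,0,0,0]]' 1 >/dev/null
python3 -m handwheel '[[0,0,0.9,0,0,0],[0,0,0.9,0,0,0],[0,0,0.9,0,0,0],[0,0,0.9,0,0,0],[0,0,0.8,0,0,0],[0,0,0,0,0,0]]' 
python3 go.py .518 -.173 .138 .154
python3 -m handwheel '[[0,0,0,0,0,0],[0,0,0,0,0,0],[0,0,0,0,0,0],[0,0,0,0,0,0],[0,0,0,0,0,0],[0,0,0,0,0,0]]' 0 12
python3 go.py .518 -.173 .138 .154
```

```text
clock: 4.73
position: [0.5144, -0.1754, 0.1358]
ee_rot: [-3.132, -0.236, 0.008]
force: [0.3, -0.4, -0.5]
width: 1.0
gripper_force: 0.0
t 4.73 pos [ 0.5144 -0.1754  0.1358] turn [-0.02  0.07 -0.05] shift [ 0.2  -0.09 -0.11] F [ 0.3 -0.4 -0.5] w 1.0 g 0.0
clock: 5.23
position: [0.5172, -0.1745, 0.1393]
ee_rot: [3.132, 0.239, 0.001]
force: [-0.0, 0.0, -0.3]
width: 0.619
gripper_force: 0.0
t 5.23 pos [ 0.5172 -0.1745  0.1393] turn [ 0.01 -0.01 -0.02] shift [ 0.05 -0.07  0.06] F [-0.   0.  -0.3] w 0.619 g 0.0
```

```bash
python3 -m handwheel '[[0,0,0,0,0,0],[0,0,0,0,0,0],[0,0,0,0,0,0],[0,0,0,0,0,0],[0,0,0,0,0,0],[0,0,0,0,0,0],[0,0,0,0,0,0],[0,0,0,0,0,0]]' 0 12
python3 -m handwheel '[[0,0.4,0,0,0,0],[0,0.7,0,0,0,0],[0,0.8,0,0,0,0],[0,0.8,0,0,0,0],[0,0.8,0,0,0,0],[0,0.8,0,0,0,0],[0,0.8,0,0,0,0],[0,0.5,0,0,0,0]]'
python3 -m handwheel '[[0,0,0,0,0,0],[0,0,0,0,0,0],[0,0,0,0,0,0]]'
python3 go.py .536 -.291 .138 .154
```

```text
clock: 5.9
position: [0.5168, -0.1741, 0.1387]
ee_rot: [-3.132, -0.24, 0.0]
force: [-0.2, 0.8, -0.1]
width: 0.175
gripper_force: 12.0
clock: 6.57
position: [0.5348, -0.2876, 0.1387]
ee_rot: [3.132, 0.237, 0.002]
force: [3.2, 2.0, -0.3]
width: 0.176
gripper_force: 12.0
clock: 6.82
position: [0.5344, -0.2859, 0.1387]
ee_rot: [3.132, 0.238, 0.002]
force: [4.4, -1.0, -2.0]
width: 0.177
gripper_force: 12.0
t 6.82 pos [ 0.5344 -0.2859  0.1387] turn [ 0.01 -0.01 -0.03] shift [0.04 0.26 0.04] F [ 4.4 -1.  -2. ] w 0.177 g 11.98905497789383
```

```bash
python3 -m handwheel '[[0,0,0,0,0,0],[0,0,0,0,0,0],[0,0,0,0,0,0],[0,0,0,0,0,0],[0,0,0,0,0,0],[0,0,0,0,0,0]]' 0.62 12 >/dev/null
python3 -m handwheel '[[0,0,-0.9,0,0,0],[0,0,-0.9,0,0,0],[0,0,-0.9,0,0,0],[0,0,-0.9,0,0,0],[0,0,-0.9,0,0,0.9],[0,0,0,0,0,0.9]]'
python3 -m handwheel '[[-0.08,-0.98,0,0,0,0],[-0.08,-0.98,0,0,0,0],[-0.08,-0.98,0,0,0,0],[-0.08,-0.98,0,0,0,0],[-0.08,-0.98,0,0,0,0],[-0.08,-0.98,0,0,0,0],[-0.08,-0.98,0,0,0,0],[-0.08,-0.98,0,0,0,0]]'
python3 -m handwheel '[[-0.08,-0.98,0,0,0,0],[-0.08,-0.98,0,0,0,0],[-0.08,-0.98,0,0,0,0],[-0.08,-0.98,0,0,0,0],[-0.08,-0.98,0,0,0,0],[-0.08,-0.98,0,0,0,0],[-0.08,-0.98,0,0,0,0],[-0.08,-0.98,0,0,0,0]]' >/dev/null
python3 -m handwheel '[[-0.08,-0.98,0,0,0,0],[-0.08,-0.98,0,0,0,0],[-0.08,-0.98,0,0,0,0],[-0.08,-0.98,0,0,0,0],[-0.08,-0.98,0,0,0,0],[-0.08,-0.98,0,0,0,0],[-0.08,-0.98,0,0,0,0],[-0.08,-0.98,0,0,0,0]]' >/dev/null
python3 -m handwheel '[[-0.08,-0.98,0,0,0,0],[-0.08,-0.98,0,0,0,0],[-0.08,-0.98,0,0,0,0],[-0.08,-0.98,0,0,0,0],[-0.08,-0.98,0,0,0,0],[-0.08,-0.98,0,0,0,0],[0,0,0,0,0,0],[0,0,0,0,0,0]]'
python3 go.py .568 .303 .226 .03
python3 - <<'E'
from h import *
g=get_image("wrist");im=g["image"].copy()
np.savez("w2.npz",**g)
for q,c in(((.568,.303,.03),(0,255,0)),):
  for p in proj(g,place(q,SCR)): cv2.circle(im,(int(p[0]),int(p[1])),2,c,-1)
cv2.imwrite("pics/w2.png",im[:,:,::-1])
t=get_image("top"); cv2.imwrite("pics/t2.png",cv2.resize(t["image"][160:280,360:540,::-1],None,fx=4,fy=4,interpolation=cv2.INTER_CUBIC)); np.savez("t2.npz",**t)
E
```

```text
clock: 7.82
position: [0.5355, -0.2858, 0.2327]
ee_rot: [3.139, 0.038, 0.008]
force: [0.7, -0.5, -0.5]
width: 0.62
gripper_force: 0.0
clock: 8.48
position: [0.5166, -0.1278, 0.2288]
ee_rot: [3.141, 0.042, -0.0]
force: [0.5, 0.2, 0.1]
width: 0.619
gripper_force: 0.0
clock: 10.48
position: [0.4696, 0.3024, 0.2286]
ee_rot: [-3.141, -0.046, 0.001]
force: [0.4, -0.7, 0.2]
width: 0.616
gripper_force: 0.0
t 10.48 pos [0.4696 0.3024 0.2286] turn [-0.    0.01 -0.01] shift [4.92 0.12 0.13] F [ 0.4 -0.7  0.2] w 0.616 g 0.0
```

View pics/w2.png

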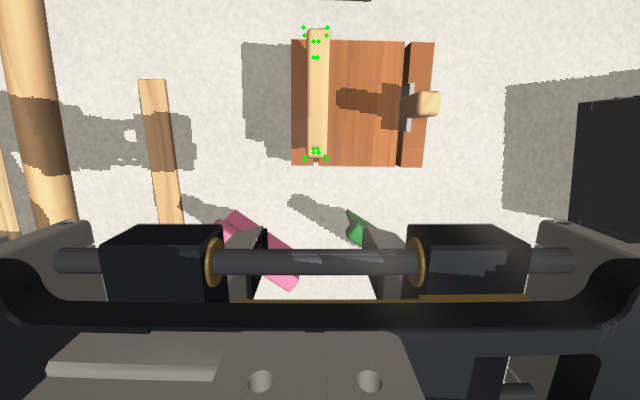

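View pics/t2.png

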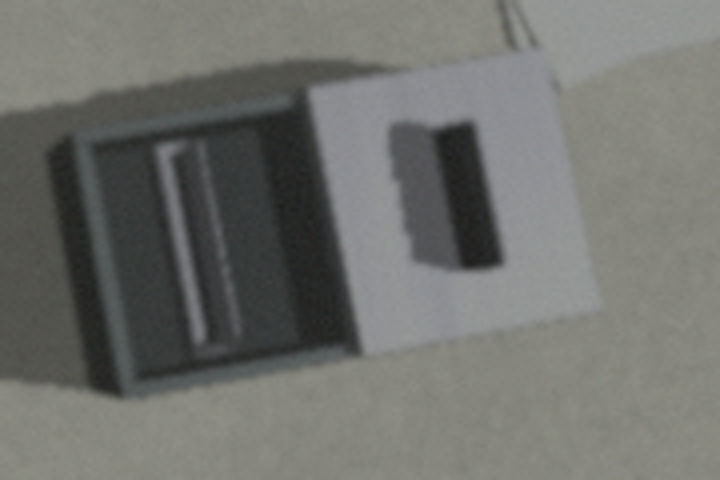

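The cover is open and the slot shows at around (195,245) in the crop. The scraper bar lies at cols 307–329, rows 28–158 in the wrist view, close to the green prediction.

Run:
```python
from h import *
g=dict(np.load("w2.npz"));im=g["image"].astype(int)
print(im[90,318],im[90,350],im[33,315],im[22,318])
hsv=cv2.cvtColor(g["image"],cv2.COLOR_RGB2HSV).astype(int)
print(hsv[90,318],hsv[90,350],hsv[22,318],hsv[152,318])
# bar: wood, brighter than the block, more saturated than the bench
m=np.zeros((400,640),bool); s=np.s_[15:172,298:336]
m[s]=((im[...,1]>150)&(hsv[...,1]>55))[s]
m=cv2.morphologyEx(m.astype(np.uint8),cv2.MORPH_OPEN,np.ones((3,3)));n,L=cv2.connectedComponents(m);m=L==L[90,318]
print(m.sum(),cv2.boundingRect(m.astype(np.uint8)))
HB=box(0,0,.078,.102,.12,.022)
print("scr",fit([(g,m)],HB,np.array([.568,.303,.03])))
print(cv2.minAreaRect(cv2.findNonZero(m.astype(np.uint8))))
# block top outline
b=np.zeros((400,640),bool); b[15:175,285:440]=((hsv[...,1]>55))[15:175,285:440]
print("slotcheck",cv2.boundingRect(b.astype(np.uint8)),proj(g,place([.5648,.2521,.03],box(0,0,0,.045,.14,.16))).round().tolist())
# slot from top image: silver rails
t=dict(np.load("t2.npz"));print("slot px of model",proj(t,place([.5126,-.1382,.154],box(0,0,.02,.069,.13,.02))).round(1).tolist())
```

```text
[244 212 155] [120  79  52] [246 219 160] [238 233 223]
[ 19  93 244] [ 12 145 120] [ 20  16 238] [ 18  90 241]
2593 (308, 28, 22, 130)
scr (array([0.56808047, 0.30082802, 0.03006503]), np.float64(0.1534097865567482))
((318.35675048828125, 92.45693969726562), (20.450136184692383, 129.0837860107422), 0.784824550151825)
slotcheck (291, 28, 149, 140) [[410.0, 162.0], [423.0, 167.0], [294.0, 162.0], [292.0, 166.0], [419.0, 52.0], [433.0, 41.0], [292.0, 51.0], [289.0, 40.0]]
slot px of model [[413.2, 245.2], [417.8, 245.4], [406.1, 246.5], [410.4, 246.8], [404.1, 198.6], [408.2, 196.5], [397.0, 199.8], [400.8, 197.8]]
```

```bash
python3 -m handwheel '[[0.82,0.04,0,0,0,0],[0.82,0.04,0,0,0,0],[0.82,0.04,0,0,0,0],[0.82,0.04,0,0,0,0],[0.82,0.04,0,0,0,0],[0.82,0.04,0,0,0,0],[0,0,0,0,0,0],[0,0,0,0,0,0]]'
python3 -m handwheel '[[0,0,0.98,0,0,0],[0,0,0.98,0,0,0],[0,0,0.98,0,0,0],[0,0,0.98,0,0,0],[0,0,0.98,0,0,0],[0,0,0.98,0,0,0],[0,0,0.98,0,0,0],[0,0,0.98,0,0,0]]'
python3 -m handwheel '[[0,0,0,0,0,0],[0,0,0,0,0,0],[0,0,0,0,0,0],[0,0,0,0,0,0],[0,0,0,0,0,0],[0,0,0,0,0,0],[0,0,0,0,0,0],[0,0,0,0,0,0]]' 0 25
python3 -m handwheel '[[0,0,0,0,0,0],[0,0,0,0,0,0],[0,0,0,0,0,0]]'
python3 go.py .568 .301 .071 .03
```

```text
clock: 11.25
position: [0.5694, 0.2976, 0.2283]
ee_rot: [3.14, 0.038, -0.001]
force: [-0.4, -0.2, 0.4]
width: 0.615
gripper_force: 0.0
clock: 11.92
position: [0.5678, 0.2988, 0.0714]
ee_rot: [3.141, 0.042, -0.0]
force: [-0.1, -0.6, -0.0]
width: 0.617
gripper_force: 0.0
clock: 12.58
position: [0.5693, 0.3003, 0.0731]
ee_rot: [-3.14, -0.042, -0.003]
force: [-1.4, 1.9, 6.3]
width: 0.243
gripper_force: 25.0
clock: 12.83
position: [0.5693, 0.3003, 0.0731]
ee_rot: [-3.14, -0.042, -0.003]
force: [-0.5, 1.7, 7.0]
width: 0.243
gripper_force: 25.0
t 12.83 pos [0.5693 0.3003 0.0731] turn [-0.02 -0.02 -0.04] shift [-0.06 -0.04  0.1 ] F [-0.5  1.7  7. ] w 0.243 g 24.973835349082947
```

```bash
python3 -m handwheel '[[0,0,-0.5,0,0,0],[0,0,-0.9,0,0,0],[0,0,-0.98,0,0,0],[0,0,-0.98,0,0,0],[0,0,-0.98,0,0,0],[0,0,-0.98,0,0,0],[0,0,-0.98,0,0,0],[0,0,-0.98,0,0,0]]'
python3 -m handwheel '[[0,0,-0.6,0,0,0],[0,0,-0.5,0,0,-0.9],[0,0,0,0,0,-0.9],[0,0,0,0,0,0]]'
python3 go.py .414 -.1535 .24 .154
```

```text
clock: 13.5
position: [0.5682, 0.2983, 0.2187]
ee_rot: [3.14, 0.042, -0.001]
force: [0.7, 0.3, -1.7]
width: 0.241
gripper_force: 25.0
clock: 13.83
position: [0.5687, 0.2989, 0.2401]
ee_rot: [3.132, 0.243, 0.001]
force: [0.3, 0.8, -2.8]
width: 0.239
gripper_force: 25.0
t 13.83 pos [0.5687 0.2989 0.2401] turn [ 0.   -0.    0.02] shift [-11.11  21.16   0.  ] F [ 0.3  0.8 -2.8] w 0.239 g 24.998459815979004
```

```bash
python3 -m handwheel '[[-0.46,0.88,0,0,0,0],[-0.46,0.88,0,0,0,0],[-0.46,0.88,0,0,0,0],[-0.46,0.88,0,0,0,0],[-0.46,0.88,0,0,0,0],[-0.46,0.88,0,0,0,0],[-0.46,0.88,0,0,0,0],[-0.46,0.88,0,0,0,0]]' >/dev/null
python3 -m handwheel '[[-0.46,0.88,0,0,0,0],[-0.46,0.88,0,0,0,0],[-0.46,0.88,0,0,0,0],[-0.46,0.88,0,0,0,0],[-0.46,0.88,0,0,0,0],[-0.46,0.88,0,0,0,0],[-0.46,0.88,0,0,0,0],[-0.46,0.88,0,0,0,0]]' >/dev/null
python3 -m handwheel '[[-0.46,0.88,0,0,0,0],[-0.46,0.88,0,0,0,0],[-0.46,0.88,0,0,0,0],[-0.46,0.88,0,0,0,0],[-0.46,0.88,0,0,0,0],[-0.46,0.88,0,0,0,0],[-0.46,0.88,0,0,0,0],[-0.46,0.88,0,0,0,0]]' >/dev/null
python3 -m handwheel '[[0,0,0,0,0,0],[0,0,0,0,0,0],[0,0,0,0,0,0]]'
python3 go.py .5136 -.1382 .24 .154
python3 - <<'E'
from h import *
g=get_image("wrist");im=g["image"].copy();np.savez("w3.npz",**g)
q=(.5126,-.1382,.154)
for P,c in((box(0,0,.02,.02,.13,.009),(255,0,0)),(box(0,0,.069,.069,.13,.02),(0,255,0)),(box(0,-.0775,.122,.122,.17,.31),(0,0,255))):
  for p in proj(g,place(q,P)): cv2.circle(im,(int(round(p[0])),int(round(p[1]))),2,c,-1)
s=observe()["position"]; 
for p in proj(g,place((s[0]-.001,s[1],.154),SCR-[0,0,.010]+[0,0,s[2]-.063])): cv2.circle(im,(int(round(p[0])),int(round(p[1]))),2,(255,0,255),-1)
cv2.imwrite("pics/w3.png",im[:,:,::-1])
E
```

```text
clock: 16.08
position: [0.4144, -0.1512, 0.2393]
ee_rot: [-3.132, -0.237, 0.001]
force: [-0.4, -0.6, -2.0]
width: 0.235
gripper_force: 25.0
t 16.08 pos [ 0.4144 -0.1512  0.2393] turn [-0.01  0.01 -0.04] shift [ 5.    0.12 -0.04] F [-0.4 -0.6 -2. ] w 0.235 g 24.99960333108902
```

View pics/w3.png

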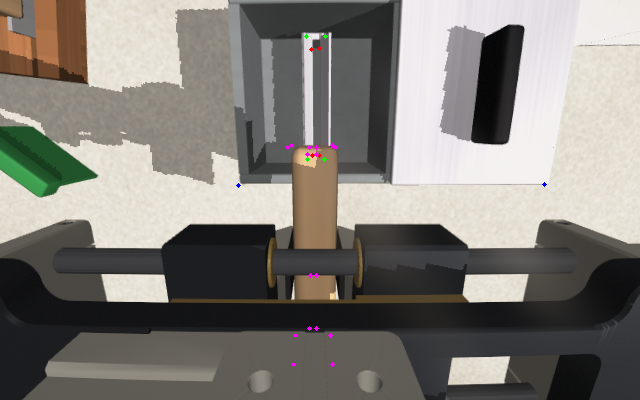

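The projected slot (green/red dots) matches the rails at cols 302–331 to about 1 px, and the held bar (293–338, end at row 147) is centred as predicted. I'm moving over the slot and lowering.

```bash
python3 -m handwheel '[[0.8,0.02,0,0,0,0],[0.9,0.02,0,0,0,0],[0.9,0.02,0,0,0,0],[0.9,0.02,0,0,0,0],[0.9,0.02,0,0,0,0],[0.6,0.02,0,0,0,0],[0,0,0,0,0,0],[0,0,0,0,0,0]]'
python3 -m handwheel '[[0,0,0.8,0,0,0],[0,0,0.9,0,0,0],[0,0,0.9,0,0,0],[0,0,0.9,0,0,0],[0,0,0.9,0,0,0],[0,0,0.5,0,0,0],[0,0,0,0,0,0],[0,0,0,0,0,0]]'
python3 go.py .5136 -.1382 .083 .154
```

```text
clock: 16.8
position: [0.5139, -0.1378, 0.239]
ee_rot: [-3.132, -0.242, 0.002]
force: [-0.2, 0.5, -1.9]
width: 0.235
gripper_force: 25.0
clock: 17.47
position: [0.5133, -0.1389, 0.1417]
ee_rot: [-3.132, -0.239, 0.001]
force: [0.6, -0.3, -0.9]
width: 0.241
gripper_force: 25.0
t 17.47 pos [ 0.5133 -0.1389  0.1417] turn [-0.    0.01 -0.02] shift [ 0.02 -0.03  2.94] F [ 0.6 -0.3 -0.9] w 0.241 g 24.999491572380066
```

```bash
python3 -m handwheel '[[0,0,0.3,0,0,0],[0,0,0.3,0,0,0],[0,0,0.3,0,0,0],[0,0,0.3,0,0,0],[0,0,0.2,0,0,0],[0,0,0,0,0,0]]'
python3 -m handwheel '[[0,0,0.3,0,0,0],[0,0,0.3,0,0,0],[0,0,0.3,0,0,0],[0,0,0.2,0,0,0],[0,0,0.2,0,0,0],[0,0,0,0,0,0]]'
python3 go.py .5136 -.1382 .083 .154
```

```text
clock: 17.97
position: [0.5131, -0.1389, 0.1125]
ee_rot: [-3.132, -0.239, 0.003]
force: [-1.3, -0.0, -2.3]
width: 0.237
gripper_force: 25.0
clock: 18.47
position: [0.5132, -0.1389, 0.0866]
ee_rot: [-3.132, -0.239, 0.002]
force: [-1.2, 0.8, -1.9]
width: 0.235
gripper_force: 25.0
t 18.47 pos [ 0.5132 -0.1389  0.0866] turn [-0.01  0.02 -0.02] shift [ 0.02 -0.03  0.18] F [-1.2  0.8 -1.9] w 0.235 g 24.999330639839172
```

```bash
python3 -m handwheel '[[0,0,0.1,0,0,0],[0,0,0.08,0,0,0],[0,0,0.05,0,0,0],[0,0,0,0,0,0],[0,0,0,0,0,0]]'
python3 go.py .5136 -.1382 .083 .154
```

```text
clock: 18.88
position: [0.5139, -0.139, 0.0834]
ee_rot: [3.132, 0.239, 0.001]
force: [-3.0, 0.2, 6.0]
width: 0.239
gripper_force: 25.0
t 18.88 pos [ 0.5139 -0.139   0.0834] turn [ 0.   -0.01 -0.02] shift [-0.01 -0.04  0.02] F [-3.   0.2  6. ] w 0.239 g 25.000428557395935
```

```bash
python3 -m handwheel '[[0,0,0,0,0,0],[0,0,0,0,0,0],[0,0,0,0,0,0],[0,0,0,0,0,0],[0,0,0,0,0,0],[0,0,0,0,0,0]]' 0.5 12
python3 -m handwheel '[[0,0,-0.4,0,0,0],[0,0,-0.9,0,0,0],[0,0,-0.9,0,0,0],[0,0,-0.9,0,0,0],[0,0,-0.9,0,0,0],[0,0,-0.9,0,0,0],[0,0,-0.9,0,0,0],[0,0,-0.9,0,0,0]]'
python3 -m handwheel '[[-0.9,0,0,0,0,0],[-0.9,0,0,0,0,0],[-0.9,0,0,0,0,0],[-0.9,0,0,0,0,0],[-0.9,0,0,0,0,0],[0,0,0,0,0,0],[0,0,0,0,0,0]]'
python3 go.py .5364 -.2862 .138 .154
python3 - <<'E'
from h import *
g=get_image("wrist");im=g["image"].copy()
for P,c in((place((.5126,-.1382,.154),SCR[8:]+[0,0,.01]),(255,0,0)),(place((.5364,-.2862,.154),box(0,0,.132,.168,.09,.016)),(0,255,0))):
  for p in proj(g,P): cv2.circle(im,(int(round(p[0])),int(round(p[1]))),2,c,-1)
cv2.imwrite("pics/w4.png",im[:,:,::-1])
E
```

```text
clock: 19.38
position: [0.5138, -0.139, 0.0829]
ee_rot: [3.132, 0.239, 0.0]
force: [0.5, 0.6, -0.1]
width: 0.498
gripper_force: 0.0
clock: 20.05
position: [0.5137, -0.1389, 0.2185]
ee_rot: [3.132, 0.239, 0.001]
force: [0.2, 0.7, 0.4]
width: 0.501
gripper_force: 0.0
clock: 20.63
position: [0.4244, -0.1529, 0.2177]
ee_rot: [3.132, 0.238, 0.001]
force: [-0.1, 0.6, 0.3]
width: 0.501
gripper_force: 0.0
t 20.63 pos [ 0.4244 -0.1529  0.2177] turn [ 0.01 -0.01 -0.04] shift [4.51 7.45 3.98] F [-0.1  0.6  0.3] w 0.501 g 0.0
```

View pics/w4.png

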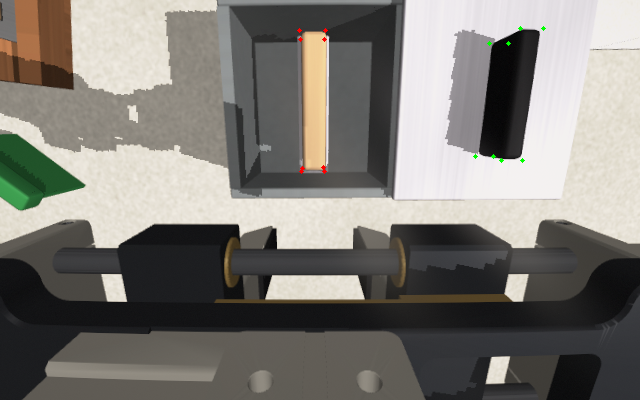

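The scraper sits upright in the slot with its bar on the red prediction (300–327, rows 30–170). The cover handle is at (480–540, 28–160), as predicted.

```bash
python3 -m handwheel '[[0.56,0.93,0,0,0,0],[0.56,0.93,0,0,0,0],[0.56,0.93,0,0,0,0],[0.56,0.93,0,0,0,0],[0.56,0.93,0,0,0,0],[0.56,0.93,0,0,0,0],[0.56,0.93,0,0,0,0],[0.56,0.93,0,0,0,0]]' 0.8 >/dev/null
python3 -m handwheel '[[0,0,0,0,0,0],[0,0,0.8,0,0,0],[0,0,0.8,0,0,0],[0,0,0.8,0,0,0],[0,0,0.8,0,0,0],[0,0,0.75,0,0,0],[0,0,0,0,0,0],[0,0,0,0,0,0]]'
python3 -m handwheel '[[0,0,0,0,0,0],[0,0,0,0,0,0],[0,0,0,0,0,0],[0,0,0,0,0,0],[0,0,0,0,0,0],[0,0,0,0,0,0],[0,0,0,0,0,0],[0,0,0,0,0,0]]' 0 12 >/dev/null
python3 -m handwheel '[[0,0,0,0,0,0],[0,0,0,0,0,0],[0,0,0,0,0,0],[0,0,0,0,0,0]]'
python3 go.py .5126 -.1382 .138 .154
```

```text
clock: 22.02
position: [0.536, -0.2854, 0.1375]
ee_rot: [-3.131, -0.24, 0.002]
force: [0.0, 0.2, 0.9]
width: 0.8
gripper_force: 0.0
clock: 23.02
position: [0.5359, -0.2861, 0.1379]
ee_rot: [-3.132, -0.239, 0.0]
force: [0.3, -0.2, 0.0]
width: 0.172
gripper_force: 12.0
t 23.02 pos [ 0.5359 -0.2861  0.1379] turn [-0.    0.   -0.02] shift [-0.02 -7.48 -0.  ] F [ 0.3 -0.2  0. ] w 0.172 g 11.9977305829525
```

```bash
python3 -m handwheel '[[0,-0.5,0,0,0,0],[0,-0.9,0,0,0,0],[0,-1,0,0,0,0],[0,-1,0,0,0,0],[0,-1,0,0,0,0],[0,-1,0,0,0,0],[0,-1,0,0,0,0],[0,-0.7,0,0,0,0]]'
python3 -m handwheel '[[0,-0.2,0,0,0,0],[0,-0.1,0,0,0,0],[0,-0.1,0,0,0,0],[0,-0.1,0,0,0,0],[0,0,0,0,0,0]]'
python3 go.py .5126 -.1382 .138 .154
```

```text
clock: 23.68
position: [0.5135, -0.1442, 0.1379]
ee_rot: [-3.132, -0.24, 0.001]
force: [-0.6, -1.9, -1.8]
width: 0.177
gripper_force: 12.0
clock: 24.1
position: [0.5126, -0.1381, 0.1379]
ee_rot: [3.131, 0.235, -0.001]
force: [-2.8, -4.9, 1.9]
width: 0.17
gripper_force: 12.0
t 24.1 pos [ 0.5126 -0.1381  0.1379] turn [ 0.03  0.01 -0.06] shift [-0.    0.01 -0.01] F [-2.8 -4.9  1.9] w 0.17 g 12.01748862862587
```

```bash
python3 -m handwheel '[[0,-0.1,0,0,0,0],[0,-0.1,0,0,0,0],[0,0,0,0,0,0],[0,0,0,0,0,0]]'
python3 -m handwheel '[[0,0.2,0,0,0,0],[0,0,0,0,0,0],[0,0,0,0,0,0],[0,0,0,0,0,0],[0,0,0,0,0,0],[0,0,0,0,0,0]]' 0.5
python3 -m handwheel '[[0,0,-0.8,0,0,0],[0,0,-0.8,0,0,0],[0,0,-0.8,0,0,0],[0,0,-0.8,0,0,0],[0,0,0,0,0,0]]' 0
python3 go.py .537 -.2865 .18 .154
```

```text
clock: 24.43
position: [0.5127, -0.138, 0.1379]
ee_rot: [3.128, 0.23, 0.002]
force: [0.2, -17.0, -5.1]
width: 0.177
gripper_force: 12.0
clock: 24.93
position: [0.5131, -0.1354, 0.138]
ee_rot: [-3.132, -0.24, -0.0]
force: [-0.3, 0.7, 0.7]
width: 0.491
gripper_force: 0.0
clock: 25.35
position: [0.5146, -0.1358, 0.2049]
ee_rot: [3.131, 0.24, 0.007]
force: [-0.2, -0.8, 1.6]
width: 0.187
gripper_force: 0.0
t 25.35 pos [ 0.5146 -0.1358  0.2049] turn [ 0.02 -0.07 -0.02] shift [-0.05  7.62  1.25] F [-0.2 -0.8  1.6] w 0.187 g 0.0
```

```bash
python3 -m handwheel '[[0,0.95,0,0,0,0],[0,0.95,0,0,0,0],[0,0.95,0,0,0,0],[0,0.95,0,0,0,0],[0,0.95,0,0,0,0],[0,0.95,0,0,0,0],[0,0.95,0,0,0,0],[0,0.95,0,0,0,0]]' 0
python3 -m handwheel '[[0,0,0.7,0,0,0],[0,0,0.9,0,0,0],[0,0,0.9,0,0,0],[0,0,0.9,0,0,0],[0,0,0.5,0,0,0],[0,0,0,0,0,0],[0,0,0,0,0,0]]'
python3 go.py .536 -.2865 .104 .154
python3 - <<'E'
from h import *
g=get_image("top");cv2.imwrite("pics/t5.png",cv2.resize(g["image"][160:280,360:540,::-1],None,fx=4,fy=4,interpolation=cv2.INTER_CUBIC))
E
```

```text
clock: 26.02
position: [0.5359, -0.2867, 0.2013]
ee_rot: [-3.132, -0.24, 0.001]
force: [-0.5, -0.4, 0.8]
width: 0.006
gripper_force: 0.0
clock: 26.6
position: [0.5358, -0.2858, 0.1236]
ee_rot: [-3.132, -0.24, 0.001]
force: [-0.0, -0.7, 1.0]
width: 0.005
gripper_force: 0.0
t 26.6 pos [ 0.5358 -0.2858  0.1236] turn [-0.01  0.01 -0.02] shift [0.   0.03 0.98] F [-0.  -0.7  1. ] w 0.005 g 0.0
```

View pics/t5.png

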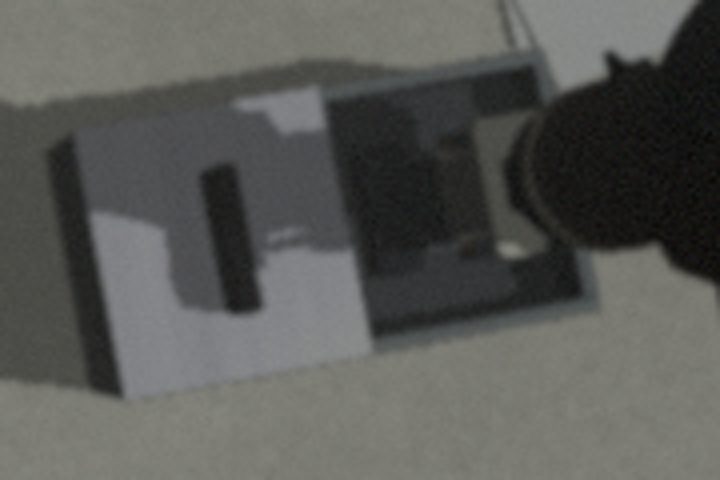

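The cover is fully shut: its plate reaches the dryer's left edge at (75,140)–(125,395). Next, press the button until the force rises past the stop.

```bash
python3 -m handwheel '[[0,0,0.3,0,0,0],[0,0,0.25,0,0,0],[0,0,0.2,0,0,0],[0,0,0.15,0,0,0],[0,0,0.1,0,0,0],[0,0,0,0,0,0]]'
python3 -m handwheel '[[0,0,0.05,0,0,0],[0,0,0.05,0,0,0],[0,0,0,0,0,0],[0,0,0,0,0,0]]'
```

```text
clock: 27.15
position: [0.5365, -0.2863, 0.1044]
ee_rot: [3.132, 0.239, 0.002]
force: [1.4, 0.2, 5.4]
width: 0.006
gripper_force: 2.4
clock: 27.48
position: [0.5366, -0.2864, 0.1041]
ee_rot: [3.131, 0.239, 0.003]
force: [-4.8, 2.1, 19.4]
width: 0.005
gripper_force: 10.2
```

```bash
python3 -m handwheel '[[0,0,-0.6,0,0,0],[0,0,-0.9,0,0,0],[0,0,-0.9,0,0,0],[0,0,-0.9,0,0,0],[0,0,-0.9,0,0,0],[0,0,-0.9,0,0,0],[0,0,-0.6,0,0,0],[0,0,0,0,0,0]]'
python3 -m handwheel '[[-0.9,0,0,0,0,0],[-0.9,0,0,0,0,0],[-0.9,0,0,0,0,0],[-0.9,0,0,0,0,0],[0,0,0,0,0,0],[0,0,0,0,0,0],[0,0,0,0,0,0],[0,0,0,0,0,0]]'
python3 - <<'E'
from h import *
g=get_image("wrist");im=g["image"].copy()
for P in(place((.5126,-.138,.154),box(0,0,.132,.168,.09,.016)),place((.5357,-.2863,.154),box(0,0,.112,.112,.044,.044))):
  for p in proj(g,P): cv2.circle(im,(int(round(p[0])),int(round(p[1]))),2,(255,0,0),-1)
cv2.imwrite("pics/w6.png",im[:,:,::-1])
E
```

```text
clock: 28.15
position: [0.5371, -0.2866, 0.2186]
ee_rot: [3.131, 0.239, 0.005]
force: [-0.2, 0.3, -0.3]
width: 0.005
gripper_force: 0.0
clock: 28.82
position: [0.4655, -0.2965, 0.2155]
ee_rot: [-3.132, -0.241, -0.0]
force: [0.9, 0.2, 0.4]
width: 0.003
gripper_force: 0.0
```

View pics/w6.png

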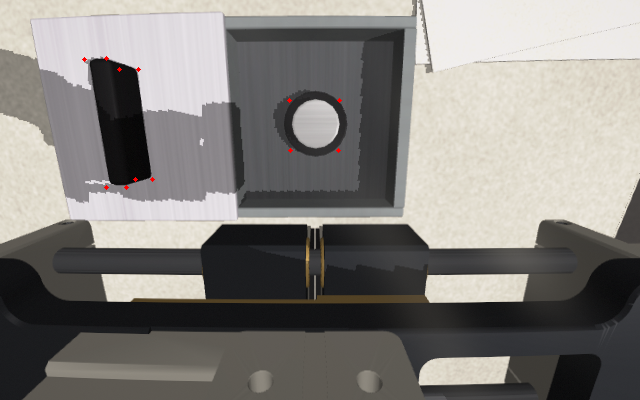

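The cover is shut, with its handle at (90–152, 58–187). The button at (316,123) is back up at its rest size, and the arm is clear.

```bash
python3 -c "from cell import *;print(sign_off())"
```

```text
the job is handed in; nothing more can be done
None
```

The job is handed in: the scraper is in the dryer slot, the cover is shut against its stop, and the start button was pressed fully down and sprang back up. I kept clear of the paddle, bowl and slat but didn't re-measure where they ended up, and the sign-off gave no verdict.

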